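# Lock the tank cover of a mist maker and start it

## Robot

A 6-joint arm with a two-finger parallel gripper is mounted at the origin on the work surface. World frame = base frame: x ahead of the robot, y to its left, z up, the work surface at z = 0. Lengths are in m, angles in rad, forces in N, time in s.
With the tool pointing down it reaches from about 0.35 to 0.925 m from the base axis. Payload 6.4 kg.
Tool frame: the origin (TCP) lies on the front face of the gripper's body, between the roots of the fingers; the fingertips stand 73 mm ahead of it and the grasp point (between the pads) lies 54 mm ahead of it; z points along the fingers, x is the direction in which the jaws open and shut, and the axes are right-handed (so a half turn about z gives the same grasp; the last joint's range is limited). The gripper opens to 85 mm and grips with 20 to 120 N. Pads are 22 mm wide; open, the fingers measure 114 mm over their backs; the gripper's body (76 mm by 85 mm) begins 54 mm behind the grasp point. The pads swing forward as they close: fully open they stand 13 mm farther back than shut.
Start: joints at [0.969, 0.245, 1.558, -0, 1.339, -0.174], TCP at [0.27, 0.591, 0.304] pointing down, gripper open.
Joint ranges: [-3.13, 3.13], [-1.02, 2.26], [0.13, 2.54], [-0.95, 4.09], [0.21, 2.88], [-2.74, 2.74]. Speed limits (rad/s): [2.57, 2.57, 3.14, 3.14, 3.14, 3.14].

## Interface

Orientations are given as a unit quaternion [x, y, z, w].
In Python, from plant import bot gives the robot as it stands.
- The arm moves only by the shell command python3 -m handwheel 'ROWS' [FORCE]. ROWS is JSON, a list of rows, each a list of 3 entries, a list of its own where there are three numbers: the shift along the tool's x, y, z in m, then the turn, a rotation vector about the tool's x, y, z in degrees, then the closure in counts, from 0 (fully open) to 255 (shut). A call has 1 to 20 rows; each row is the pose to reach, as a shift and turn from the pose measured when the call began, along the tool's axes at that moment; what a row does not reach only later rows make up. A row lasts 1/10 s, in which the tool goes at most 50 mm and 8.59 degrees, less where a joint would pass 70% of its speed; a pose out of reach is approached as far as the arm can. A call with a gripper value outside its range is refused whole. The fingers move at their own pace and stop on an object; FORCE is the grip in N (left out, the last holds). Time passes only in rows, so rows that repeat a pose let the fingers close. It gives the time, the measured TCP pose, the force and the opening at its end, in the units of the state.
- bot.read_state(): the state, without advancing time (a new reading comes with each control period).
- bot.camera(name): name is "side" or "top" or "wrist"; returns (picture, depth): 384x512x3 uint8, blue, green, red; 384x512 float32, m along the optical axis (not along the pixel's ray), 0 where there is no reading.
- bot.calibration(name): a dict with "camera_matrix" (3x3 intrinsics, pixels), "rvec" (rotation vector, rad) and "tvec" (3), from world to camera coordinates, as OpenCV has them. Camera axes: x right, y down, z forward; pixel columns grow to the right and rows downward; lengths in m; the calibration is good to about 2 mm. A picture is of the moment at which its call begins: read the wrist's pose just before it. calibration takes no time and is no camera call; for the wrist camera it gives the pose at the moment of the call.
- bot.close_job(): hands the job in, once; it reports no verdict.
The state is a dict: "t": time; "q": joint angles; "dq": joint speeds; "tau": joint torques, N m; "position": TCP position; "orientation": TCP orientation; "contact_force": force on the tool from outside, world axes, zero at the start; "moment": the same for the moment, N m; "opening": finger opening in m.
Only numpy, scipy, OpenCV 4.12 (cv2) and the standard library are available. Lean on these libraries where they do the work, as an engineer would, in place of code of your own. Each camera call takes 0.05 s, during which the arm holds its last target. There are 200 camera calls.

## Task

Close the mist maker's water tank: set the blue cover into the steel collar with its lugs in the gaps and twist it clockwise (seen from above) by its yellow handle until its ramps have cammed it down tight on its seal. Only then press the green start key fully down and let it come up again. Leave the cover locked, do not press the red key, and leave the bottles and the foam box where they are.

Things in the scene. Friction and masses are not known exactly. Their poses are not given: they have to be found in the camera images.
- machine: Mist maker, fixed: white tank body with grey deck, 224 (x) by 304 (y) mm, deck 100 mm high. Origin: centre of its underside, on the table; z up. Its x runs along the line of the collar's two gaps (two yellow ticks on the deck mark it). The collar lies towards its -y side, the two keys on a dark panel towards its +y side. Place and yaw vary.
- collar (a point): Centre of the round steel collar on the deck, at the height of the free top of the black seal (108 mm above the table); axes parallel to machine. Wall: radius 59 inside, 65 outside, top 20 mm above this point. Two tabs reach inward to radius 46.5 mm (top at most 23 mm above this point) and leave two gaps, centred on +x and -x, each 52 degrees wide. The cover has 3 mm of play.
- gap (a point): Middle of the gap on the collar's +x side, at radius 53 mm, level with the collar's top. From a gap a lug turns clockwise only (seen from above), under a ramp: underside 15 mm above collar at 26 degrees from the gap's middle, 9.5 mm at 58 degrees, level from there to the stop. Counter-clockwise is blocked by solid steel.
- stop (a point): Where the lug that entered at gap ends, against a solid stop: about 73 degrees clockwise (seen from above) of gap about collar, radius 53 mm, level with the collar's top.
- cover: Loose tank cover, standing on its flat underside: blue disc, radius 42, 16 mm thick; along its x axis two opposite yellow lugs (12 mm thick, top 13 mm above the underside) out to radius 56 mm. Origin: centre of underside; z up; 180 g. A half turn gives the same part. Starts left or right of the machine, any yaw. In the collar unlocked its origin is at collar; locked, 3.5 mm lower.
- handle (a point): Middle of the top of the cover's yellow handle, 62 mm above the underside: an upright paddle along the cover's x axis (same line as the lugs), 82 mm long, 18 mm thick, rising from 16 to 62 mm above the underside.
- seal (a joint): How far the rubber seal under the cover is pressed down, in m: 0 free, about 0.0035 when the cover is cammed tight, 0.005 at most. Sprung: 3 N to start moving, about 7 N at 3.5 mm. It stays down only while the locked cover holds it.
- key_green_top (a point): Centre of the top of the green start key, a round sprung key of 40 mm diameter in a black round housing, on the machine's deck, its top 120 mm above the table (12 mm housing, top 8 mm above the housing). Green and red key may have changed places (one nearer the robot, one farther, 90 mm apart).
- key_green (a joint): Travel of the green key in m: 0 up, 0.008 fully down; takes 2 N to start and about 6 N to reach the bottom, springs back by itself.
- key_red_top (a point): Centre of the top of the red drain key, same shape as the green one. Not to be pressed.
- key_red (a joint): Travel of the red key in m: 0 up, 0.008 fully down.
- bottle_capped: Bystander: pale and brown growing bottle with a white cap, radius 44 mm, 151 mm tall, loose, on the side of the machine where the cover is not. Origin: centre of its underside.
- bottle_mushroom: Bystander: growing bottle with a grey mushroom head, 50 mm radius, about 200 mm tall, loose, beyond the machine on the robot's right. Origin: centre of its underside.
- foam_box: Bystander: open white foam box 160 by 220 by 120 mm, loose, beyond the machine on the robot's left. Origin: centre of its underside.
Not all that is in view belongs to the job. Leave any orange or purple look-alike of the cover alone.

How it is judged:
By the outcome, as a careful person would: the job done as asked, in the order asked, and still so for the second after the job is handed in, with the robot touching nothing.
It also fails if it takes over 54 s, if anything falls off the work surface, if the arm or the gripper's body presses on something with over 40 N, if the wrist force passes 120 N, or if a joint passes its speed limit or range.

## Working session

There is one attempt and no reset: what is moved stays moved. The work goes in short steps, Python scripts to look and compute and a shell command to move; the robot and the scene stay as the last step left them, time stands still between calls to the robot, and variables do not carry over. Pictures are saved under pics/ and viewed, about 8 in all and at most 12, crops included, and the job is handed in when it is done.

```bash
mkdir -p pics; ls
cat > h.py <<'E'
import numpy as np, cv2, json
from scipy.spatial.transform import Rotation as R
from plant import bot
def snap(name,tag):
    im,d=bot.camera(name); c=bot.calibration(name)
    cv2.imwrite(f'pics/{tag}.png',im); np.savez(f'{tag}.npz',im=im,d=d,K=c['camera_matrix'],r=c['rvec'],t=c['tvec'])
def load(tag):
    return np.load(f'{tag}.npz')
def cloud(tag):
    z=load(tag);K=np.array(z['K']);d=z['d'];v,u=np.mgrid[:d.shape[0],:d.shape[1]]
    P=np.stack([(u-K[0,2])/K[0,0]*d,(v-K[1,2])/K[1,1]*d,d],-1)
    Rm=R.from_rotvec(np.ravel(z['r'])).as_matrix()
    W=(P-np.ravel(z['t']))@Rm; W[d==0]=np.nan
    return W,z['im']
def ray(tag,u,v,h):
    z=load(tag);K=np.array(z['K']);Rm=R.from_rotvec(np.ravel(z['r'])).as_matrix()
    o=-Rm.T@np.ravel(z['t']);q=Rm.T@np.array([(u-K[0,2])/K[0,0],(v-K[1,2])/K[1,1],1])
    return o+q*(h-o[2])/q[2]
def st():
    s=bot.read_state();return s,np.array(s['position']),R.from_quat(s['orientation'])
def rel(target,yawx):
    """shift in tool axes + turn about tool z (deg) to get TCP at target, tool down with jaw axis at world yaw yawx (deg)"""
    s,p,r=st()
    c,n=np.cos(np.radians(yawx)),np.sin(np.radians(yawx))
    best=None
    for sg in(1,-1):
        x=np.array([c,n,0])*sg;z=np.array([0,0,-1.]);y=np.cross(z,x)
        rv=(r.inv()*R.from_matrix(np.stack([x,y,z],1))).as_rotvec(degrees=True)
        print('shift mm',np.round(r.inv().apply(np.array(target)-p)*1000,1),'rotvec',np.round(rv,1))
    print('t',s['t'],'q6',round(s['q'][5],2))
E
python3 - <<'E'
from h import *
snap('top','top0');snap('side','side0')
s,p,r=st();print(s['t'],p,r.as_matrix().round(3),s['opening'])
a=cv2.imread('pics/top0.png');cv2.imwrite('pics/top0b.png',cv2.resize(a,(800,600)))
E
```

```text
pics
0.1 [0.26943304 0.59111782 0.30287793] [[ 0.415  0.91  -0.001]
 [ 0.91  -0.415 -0.001]
 [-0.002 -0.    -1.   ]] 0.08533801688201496
```

View pics/top0b.png

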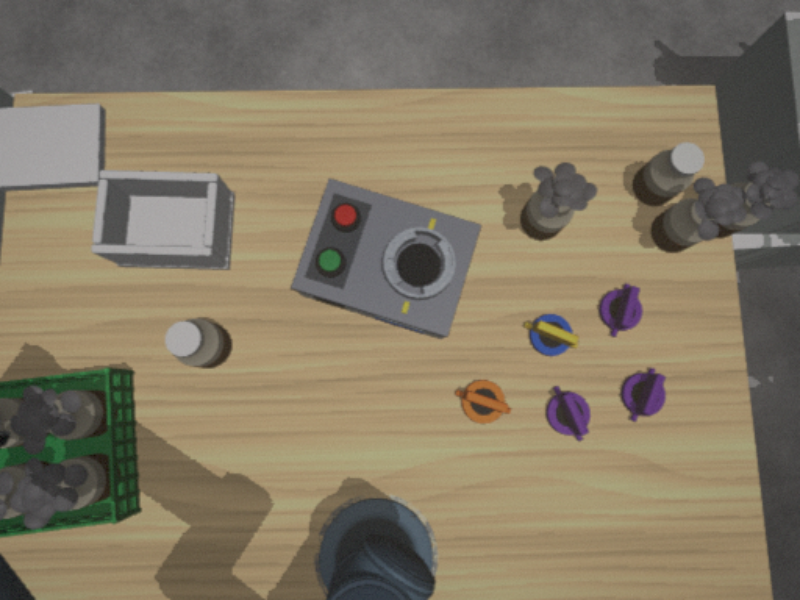

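View pics/side0.png

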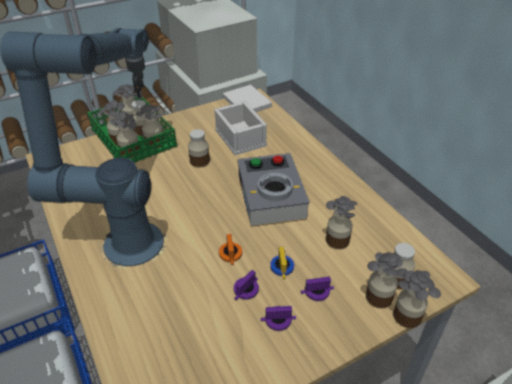

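The top view (800x600) shows the blue cover with the yellow handle at (552,334). The orange look-alike is at (484,401) and the purple ones are at (622,309), (643,393) and (568,413). Only the blue and yellow one fits the description. The collar is at (419,263), with ticks at (433,223) and (406,307). The green key (330,261) is the nearer one, red is at (346,215).

Run:
```python
from h import *
W,im=cloud('top0')
hsv=cv2.cvtColor(im,cv2.COLOR_BGR2HSV)
H,S,V=[hsv[...,i].astype(int) for i in range(3)]
def comp(m,name):
    n,l,st_,c=cv2.connectedComponentsWithStats(m.astype(np.uint8))
    for i in range(1,n):
        if st_[i,4]>12:
            w=W[l==i];print(name,c[i].round(1),st_[i,4],np.nanmedian(w,0).round(4),'zmax',np.nanmax(w[:,2]).round(4))
comp((H>100)&(H<125)&(S>120)&(V>60),'blue')
comp((H>22)&(H<34)&(S>170)&(V>90),'yellow')
comp((H>45)&(H<80)&(S>120)&(V>60),'green')
comp(((H<6)|(H>174))&(S>150)&(V>60),'red')
# handle top
m=(W[...,2]>.052)&(W[...,2]<.072)&(abs(W[...,0]-ray('top0',353,214,.06)[0])<.07)&(abs(W[...,1]-ray('top0',353,214,.06)[1])<.07)
w=W[m];c=np.median(w,0);u,s,vt=np.linalg.svd(w[:,:2]-w[:,:2].mean(0));print('handle',w.mean(0).round(4),np.degrees(np.arctan2(vt[0,1],vt[0,0])).round(1),len(w))
# deck rect, panel
m=((W[...,2]>.094)&(W[...,2]<.106)).astype(np.uint8)
n,l,s_,cc=cv2.connectedComponentsWithStats(m);i=[i for i in range(1,n) if l[l.shape[0]//2-40,290-20]==i or True]
i=1+np.argmax(s_[1:,4]);w=W[l==i][:,:2].astype(np.float32);print('deck',cv2.minAreaRect(w),np.nanmedian(W[l==i],0))
# collar ring top
m=(W[...,2]>.120)&(W[...,2]<.135);c0=ray('top0',268,168,.128);m&=np.hypot(W[...,0]-c0[0],W[...,1]-c0[1])<.085
w=W[m];print('collar',cv2.minEnclosingCircle(w[:,:2].astype(np.float32)),len(w),c0)
a=cv2.resize(im[120:260,180:400],(800,509),interpolation=cv2.INTER_CUBIC);cv2.imwrite('pics/crop0.png',a)
```

```text
blue [355.4 205.1] 76 [ 0.4417 -0.3678  0.0166] zmax 0.0233
blue [348.9 221.1] 123 [ 0.3874 -0.3383  0.0161] zmax 0.0208
green [210.8 166. ] 81 [0.5463 0.0705 0.1246] zmax 0.1303
green [ 51.4 246.1] 222 [0.3396 0.5314 0.0982] zmax 0.1058
green [ 56.9 244.4] 34 [0.3398 0.5492 0.0077] zmax 0.0477
green [ 74.1 243.1] 21 [0.3411 0.4994 0.0095] zmax 0.0848
green [  6.8 250.9] 62 [0.3236 0.6989 0.0078] zmax 0.0122
green [ 75.  253.4] 22 [0.3123 0.4822 0.0341] zmax 0.0603
green [ 34.9 287.8] 643 [0.2122 0.6046 0.0076] zmax 0.1066
green [ 76.7 312.8] 24 [0.1432 0.4794 0.0105] zmax 0.09
green [ 69.6 324.7] 74 [0.1125 0.4753 0.0592] zmax 0.1051
green [ 36.9 329.5] 15 [0.0925 0.596  0.006 ] zmax 0.0116
green [  8.1 336.3] 79 [0.0837 0.6647 0.0108] zmax 0.1023
green [ 43.1 335.8] 64 [0.0919 0.5306 0.0986] zmax 0.1049
red [220.5 137.2] 144 [0.6316 0.0429 0.1243] zmax 0.1295
handle [ 0.4118 -0.3546  0.0614] 65.8 174
deck ((0.5587257742881775, -0.033198282122612), (0.30423974990844727, 0.22492747008800507), 71.27265930175781) [ 0.56049729 -0.013257    0.10080028]
collar ((0.5388919115066528, -0.09215953201055527), 0.06581560522317886) 700 [ 0.53728027 -0.09111823  0.128     ]
```

View pics/crop0.png

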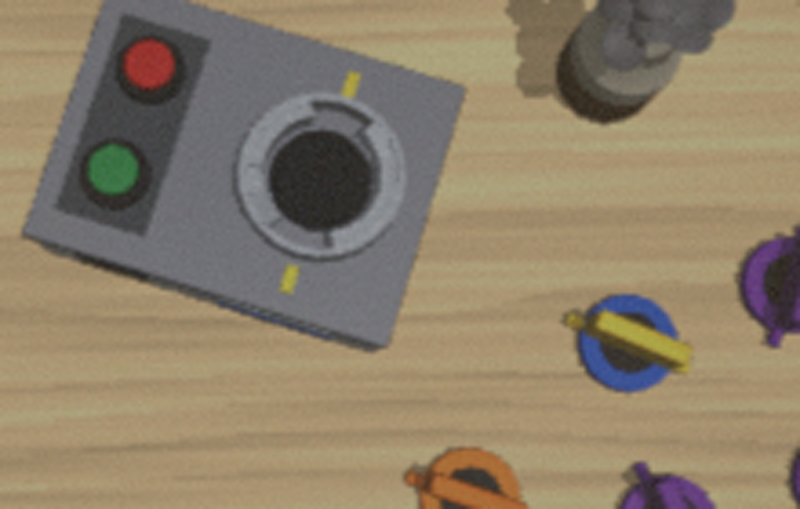

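The crop confirms the blue cover with the yellow handle (centre about (630,343) in the crop). Deck size, collar radius, key heights and the 90 mm key spacing match the description: machine yaw is about -18.7°, the handle line about 65.8°. Moving above the cover.

Run:
```python
from h import *
rel([.5,.05,.33],20)
rel([.412,-.355,.25],-24.2)
```

```text
shift mm [-396.7  434.3  -26.6] rotvec [ 0.   0.1 45.5]
shift mm [-396.7  434.3  -26.6] rotvec [-1.000e-01  0.000e+00 -1.345e+02]
t 0.1 q6 -0.17
shift mm [-801.6  522.2   54.1] rotvec [ 0.1  0.1 89.7]
shift mm [-801.6  522.2   54.1] rotvec [ -0.1   0.1 -90.3]
t 0.1 q6 -0.17
```

```bash
python3 -m handwheel '[[[-0.397,0.434,-0.027],[0,0,45],0],[[-0.397,0.434,-0.027],[0,0,45],0],[[-0.397,0.434,-0.027],[0,0,45],0],[[-0.397,0.434,-0.027],[0,0,45],0],[[-0.397,0.434,-0.027],[0,0,45],0],[[-0.397,0.434,-0.027],[0,0,45],0],[[-0.397,0.434,-0.027],[0,0,45],0],[[-0.397,0.434,-0.027],[0,0,45],0],[[-0.397,0.434,-0.027],[0,0,45],0],[[-0.397,0.434,-0.027],[0,0,45],0],[[-0.397,0.434,-0.027],[0,0,45],0],[[-0.8,0.52,0.04],[0,0,89.7],0],[[-0.8,0.52,0.04],[0,0,89.7],0],[[-0.8,0.52,0.04],[0,0,89.7],0],[[-0.8,0.52,0.04],[0,0,89.7],0],[[-0.8,0.52,0.04],[0,0,89.7],0],[[-0.8,0.52,0.04],[0,0,89.7],0],[[-0.8,0.52,0.04],[0,0,89.7],0],[[-0.8,0.52,0.04],[0,0,89.7],0],[[-0.8,0.52,0.04],[0,0,89.7],0]]' 60
python3 - <<'E'
from h import *
s,p,r=st();print(s['t'],p,r.as_matrix().round(3),s['q'])
E
```

```text
t: 2.1
position: [0.4097, -0.3545, 0.2635]
orientation: [0.978, -0.21, -0.0, 0.001]
contact_force: [1.6, -0.2, 0.3]
opening: 0.0854
2.1 [ 0.40967514 -0.35445011  0.26345739] [[ 0.912 -0.411 -0.001]
 [-0.411 -0.912 -0.001]
 [-0.001  0.001 -1.   ]] [-9.22104749e-01  3.28788940e-02  1.86999384e+00 -1.62602407e-03
  1.23865500e+00 -4.98364330e-01]
```

Run:
```python
from h import *
snap('wrist','w1')
W,im=cloud('w1')
m=(W[...,2]>.054)&(W[...,2]<.07)&(np.hypot(W[...,0]-.411,W[...,1]+.355)<.07)
w=W[m]
if len(w): print(len(w),w.mean(0),cv2.minAreaRect((w[:,:2]*1000).astype(np.float32)))
m=(W[...,2]>.01)&(W[...,2]<.022)&(np.hypot(W[...,0]-.411,W[...,1]+.355)<.07)
w=W[m];print(cv2.minEnclosingCircle((w[:,:2]*1000).astype(np.float32)),cv2.minAreaRect((w[:,:2]*1000).astype(np.float32)))
```

```text
1603 [ 0.41051434 -0.3583787   0.06073617] ((409.9369812011719, -360.2326354980469), (81.30941009521484, 17.491657257080078), 65.21464538574219)
((412.17547607421875, -353.5398254394531), 48.44306945800781) ((410.4908752441406, -360.488525390625), (84.59984588623047, 83.4023666381836), 21.78878402709961)
```

View pics/w1.png

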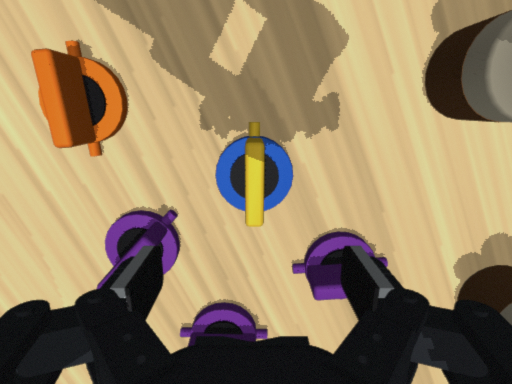

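The wrist image has the blue cover centred at (254,174), with its handle vertical at column 255. The rectangle is 81x17.5 mm at yaw 65.2°, centred at (0.410,-0.360), top at 61 mm, which all fits.

Run:
```python
from h import *
rel([.4102,-.3603,.099],-24.8)
```

```text
shift mm [  2.2  -1.4 163.5] rotvec [0.3 0.  0.3]
shift mm [  2.2  -1.4 163.5] rotvec [-1.000e-01  4.000e-01 -1.797e+02]
t 2.15 q6 -0.5
```

Run:
```python
from h import *
s,p,r=st();print(s['t'],p,s['dq'])
snap('wrist','w2')
W,im=cloud('w2')
m=(W[...,2]>.054)&(W[...,2]<.07)&(np.hypot(W[...,0]-.411,W[...,1]+.355)<.07)
w=W[m]
print(len(w),w.mean(0),cv2.minAreaRect((w[:,:2]*1000).astype(np.float32)))
rect=cv2.minAreaRect((w[:,:2]*1000).astype(np.float32));rel([rect[0][0]/1e3,rect[0][1]/1e3,.099],rect[2]-90)
```

```text
2.15 [ 0.40806516 -0.35999893  0.26253386] [ 0.08150914 -0.06200301  0.05702584  0.03505708  0.06019844  0.12762396]
1656 [ 0.41340185 -0.34807741  0.0618572 ] ((412.7300109863281, -350.00006103515625), (80.95738220214844, 17.49384880065918), 65.0186538696289)
shift mm [  1.   -8.2 163.7] rotvec [0.1 0.1 0.4]
shift mm [  1.   -8.2 163.7] rotvec [  -0.2    0.2 -179.6]
t 2.2 q6 -0.5
```

```bash
sed -i "s/im,d=bot.camera(name); c=bot.calibration(name)/c=bot.calibration(name); im,d=bot.camera(name)/" h.py
python3 -m handwheel '[[[0,-0.004,0.05],[0,0,0.3],100],[[0,-0.004,0.05],[0,0,0.3],100],[[0,-0.004,0.05],[0,0,0.3],100],[[0,-0.004,0.05],[0,0,0.3],100]]'
python3 - <<'E'
from h import *
s,p,r=st();print(s['t'],p,s['opening'],s['dq'])
snap('wrist','w2')
W,im=cloud('w2')
m=(W[...,2]>.054)&(W[...,2]<.07)&(np.hypot(W[...,0]-.411,W[...,1]+.355)<.07)
w=W[m]
rect=cv2.minAreaRect((w[:,:2]*1000).astype(np.float32));print(rect);rel([rect[0][0]/1e3,rect[0][1]/1e3,.099],rect[2]-90)
E
```

```text
t: 2.6
position: [0.4111, -0.3533, 0.2146]
orientation: [0.977, -0.215, -0.0, 0.002]
contact_force: [0.6, 0.1, 0.6]
opening: 0.0519
2.6 [ 0.41113151 -0.35328866  0.21459119] 0.05193527382684886 [ 8.72644322e-05 -1.23209193e-02 -1.27724676e-02 -5.99993747e-04
 -4.41162494e-03  2.79697964e-04]
((411.5644226074219, -353.4881591796875), (80.97734069824219, 17.367984771728516), 65.8969497680664)
shift mm [ 1.00e-01 -6.00e-01  1.16e+02] rotvec [ 0.2 -0.1 -0.7]
shift mm [ 1.00e-01 -6.00e-01  1.16e+02] rotvec [-1.000e-01 -3.000e-01  1.793e+02]
t 2.65 q6 -0.48
```

```bash
python3 -m handwheel '[[[0,-0.0005,0.05],[0,0,-0.7],100],[[0,-0.0005,0.09],[0,0,-0.7],100],[[0,-0.0005,0.116],[0,0,-0.7],100],[[0,-0.0005,0.116],[0,0,-0.7],100],[[0,-0.0005,0.116],[0,0,-0.7],100],[[0,-0.0005,0.116],[0,0,-0.7],200],[[0,-0.0005,0.116],[0,0,-0.7],255],[[0,-0.0005,0.116],[0,0,-0.7],255],[[0,-0.0005,0.116],[0,0,-0.7],255],[[0,-0.0005,0.116],[0,0,-0.7],255],[[0,-0.0005,0.116],[0,0,-0.7],255]]' 80
python3 - <<'E'
from h import *
s,p,r=st();print(s['t'],p,np.degrees(np.arctan2(*r.as_matrix()[[1,0],0])),s['opening'],s['contact_force'])
rel([.49,-.20,.29],50)
rel([.5389,-.0922,.26],71.3)
E
```

```text
t: 3.75
position: [0.4125, -0.3547, 0.1013]
orientation: [0.978, -0.209, 0.002, 0.003]
contact_force: [0.4, 1.5, 7.2]
opening: 0.0173
3.75 [ 0.41249192 -0.35470669  0.10126122] -24.08136219035399 0.017345978658987828 [0.41077581 1.5321976  7.23902453]
shift mm [   8.5 -171.9 -189.6] rotvec [  0.4  -0.  -74.1]
shift mm [   8.5 -171.9 -189.6] rotvec [ -0.   -0.5 105.9]
t 3.75 q6 -0.5
shift mm [   9.  -290.4 -160.3] rotvec [  0.5   0.1 -95.4]
shift mm [   9.  -290.4 -160.3] rotvec [ 0.1 -0.4 84.6]
t 3.75 q6 -0.5
```

```bash
python3 -m handwheel '[[[0,0,-0.05],[0,0,0],255],[[0,0,-0.1],[0,0,0],255],[[0.009,-0.05,-0.15],[0,0,-8],255],[[0.009,-0.19,-0.2],[0,0,-95.4],255],[[0.009,-0.19,-0.2],[0,0,-95.4],255],[[0.009,-0.19,-0.2],[0,0,-95.4],255],[[0.009,-0.19,-0.2],[0,0,-95.4],255],[[0.009,-0.19,-0.2],[0,0,-95.4],255],[[0.009,-0.19,-0.2],[0,0,-95.4],255],[[0.009,-0.19,-0.2],[0,0,-95.4],255],[[0.009,-0.19,-0.2],[0,0,-95.4],255],[[0.009,-0.19,-0.2],[0,0,-95.4],255],[[0.009,-0.19,-0.2],[0,0,-95.4],255],[[0.009,-0.19,-0.2],[0,0,-95.4],255],[[0.009,-0.19,-0.2],[0,0,-95.4],255],[[0.009,-0.19,-0.2],[0,0,-95.4],255],[[0.009,-0.19,-0.2],[0,0,-95.4],255]]'
python3 - <<'E'
from h import *
s,p,r=st();print(s['t'],p,np.degrees(np.arctan2(*r.as_matrix()[[1,0],0])),s['opening'],s['dq'])
snap('wrist','w3')
z=load('w3');Rm=R.from_rotvec(np.ravel(z['r'])).as_matrix();o=-Rm.T@np.ravel(z['t'])
print('cam in tool',r.inv().apply(o-p),'axis',r.inv().apply(Rm[2]))
E
```

```text
t: 5.45
position: [0.4978, -0.1836, 0.3003]
orientation: [0.813, 0.582, -0.001, 0.003]
contact_force: [0.2, -0.0, -1.2]
opening: 0.017
5.45 [ 0.4977768  -0.18356449  0.3002704 ] 71.24022285705627 0.016973118197719753 [ 0.00016356  0.00077627 -0.00042883 -0.00019023 -0.0013292  -0.00805821]
cam in tool [ 0.00081071 -0.07164243 -0.07021844] axis [-2.26778755e-04  2.80020428e-01  9.59994015e-01]
```

View pics/w3.png

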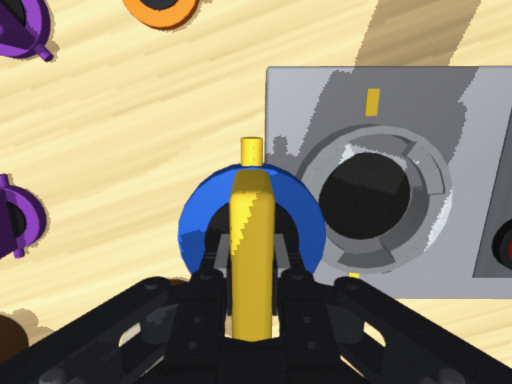

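Run:
```python
from h import *
from scipy.optimize import least_squares
W,im=cloud('w3')
c=np.array([.5389,-.0922])
z=W[...,2];rr=np.hypot(W[...,0]-c[0],W[...,1]-c[1])
# outer wall points / ring top
m=(z>.124)&(z<.132)&(rr<.075)&(rr>.03)
for it in range(5):
    w=W[m][:,:2]; d=w-c;a=np.degrees(np.arctan2(d[:,1],d[:,0]));r=np.hypot(*d.T)
    pts=[]
    for b in range(-180,180,5):
        k=(a>=b)&(a<b+5)
        if k.sum()>15: pts.append(w[k][np.argsort(r[k])[-4]])
    pts=np.array(pts)
    f=least_squares(lambda q:np.hypot(*(pts-q[:2]).T)-.0645,c,loss='soft_l1',f_scale=.001);c=f.x
print('collar',c,'n',len(pts),'res',np.abs(f.fun).max())
d=W[...,:2]-c
a=np.degrees(np.arctan2(d[...,1],d[...,0]))+18.7;rr=np.hypot(d[...,0],d[...,1]);a=(a+180)%360-180
for b in range(-180,180,10):
    k=(rr>.048)&(rr<.057)&(a>=b)&(a<b+10)
    print(b,k.sum(),np.nanmedian(z[k]).round(4) if k.sum()>5 else '',end=' | ')
# ticks
hsv=cv2.cvtColor(im,cv2.COLOR_BGR2HSV)
y=(hsv[...,0]>18)&(hsv[...,0]<36)&(hsv[...,1]>120)&(abs(z-.1)<.006)
n,l,s_,cc=cv2.connectedComponentsWithStats(y.astype(np.uint8))
for i in range(1,n):
    if s_[i,4]>20:
        w=np.median(W[l==i],0);print('\ntick',cc[i],w,np.degrees(np.arctan2(w[1]-c[1],w[0]-c[0])))
# deck edges via red/green keys
for nm,mm in(('red',((hsv[...,0]<6)|(hsv[...,0]>174))&(hsv[...,1]>150)&(z>.11)),):
    print(nm,np.nanmedian(W[mm],0) if mm.any() else '')
```

```text
collar [ 0.53754554 -0.0897854 ] n 63 res 0.015030744814295623
-180 78 0.1003 | -170 52 0.1003 | -160 53 0.1283 | -150 131 0.1281 | -140 126 0.1282 | -130 121 0.1282 | -120 2422 0.3088 | -110 225 0.3058 | -100 72 0.2861 | -90 3  | -80 0  | -70 0  | -60 0  | -50 68 0.1274 | -40 119 0.1285 | -30 68 0.1013 | -20 60 0.1 | -10 80 0.1 | 0 78 0.1004 | 10 76 0.1003 | 20 131 0.1161 | 30 97 0.1281 | 40 102 0.1282 | 50 99 0.1283 | 60 104 0.1282 | 70 108 0.1281 | 80 107 0.1282 | 90 129 0.1282 | 100 197 0.1244 | 110 169 0.1249 | 120 147 0.1252 | 130 134 0.127 | 140 203 0.1277 | 150 213 0.1014 | 160 101 0.1002 | 170 102 0.1002 | 
tick [371.76506024 101.89457831] [ 0.45916688 -0.06365143  0.10161751] 161.55995249486563

tick [353.61538462 274.87179487] [ 0.6161288  -0.11623841  0.10153991] -18.604466450533888
red [0.62735486 0.0250995  0.11353431]
```

Run:
```python
from h import *
from scipy.optimize import least_squares
W,im=cloud('w3');z=W[...,2]
s,p,r=st();print(p)
hsv=cv2.cvtColor(im,cv2.COLOR_BGR2HSV)
b=(hsv[...,0]>100)&(hsv[...,0]<125)&(hsv[...,1]>120)&(z>.19)
print('disc z',np.percentile(z[b],[5,25,50,75,95]).round(4))
zt=np.median(z[b]);b&=abs(z-zt)<.003
w=W[b][:,:2];c=w.mean(0)
for _ in range(5):
    d=w-c;a=np.degrees(np.arctan2(d[:,1],d[:,0]));q=np.hypot(*d.T);pts=[]
    for t in range(-180,180,5):
        k=(a>=t)&(a<t+5)
        if k.sum()>10 and q[k].max()>.036: pts.append(w[k][np.argsort(q[k])[-3]])
    pts=np.array(pts);f=least_squares(lambda x:np.hypot(*(pts-x[:2]).T)-.0418,c,loss='soft_l1',f_scale=.0007);c=f.x
print('cover',c,len(pts),'offset in tool mm',r.inv().apply([c[0]-p[0],c[1]-p[1],0])*1e3,np.median(abs(f.fun)))
y=(hsv[...,0]>18)&(hsv[...,0]<36)&(hsv[...,1]>120)
h=y&(z>.25); print('handle top z',np.percentile(z[h],[5,50,95]),cv2.minAreaRect((W[h][:,:2]*1000).astype(np.float32)))
l=y&(z>.2)&(z<.22);print('lug',np.median(W[l],0),l.sum(),'dir',np.degrees(np.arctan2(*(np.median(W[l],0)[:2]-c)[::-1])))
```

```text
[ 0.49780646 -0.18356343  0.30029412]
disc z [0.2135 0.2146 0.2152 0.2157 0.2164]
cover [ 0.49807665 -0.1833711 ] 49 offset in tool mm [ 0.26892995  0.1940884  -0.00076901] 0.00046471696707385546
handle top z [0.25794214 0.26089436 0.26204929] ((496.10223388671875, -167.02601623535156), (47.056671142578125, 68.84868621826172), 71.45926666259766)
lug [ 0.45165486 -0.16764501  0.21121973] 666 dir 161.28540991576781
```

The collar centre comes out at (0.5377,-0.0900) from the ring and the tick midpoint; gaps are centred on the tick line at -18.6°. The held cover is centred on the TCP, underside 101 mm below it, lugs at 161.3°.

Run:
```python
from h import *
rel([.5375,-.0901,.250],71.4)
```

```text
shift mm [101.5   7.4  49.7] rotvec [ 0.2  0.3 -0.1]
shift mm [101.5   7.4  49.7] rotvec [  0.5  -0.4 179.9]
t 5.5 q6 -1.81
```

```bash
python3 -m handwheel '[[[0.05,0.0037,0.02],[0.2,0.3,0],255],[[0.08,0.006,0.05],[0.2,0.3,0],255],[[0.1015,0.0074,0.05],[0.2,0.3,0],255],[[0.1015,0.0074,0.05],[0.2,0.3,0],255],[[0.1015,0.0074,0.05],[0.2,0.3,0],255],[[0.1015,0.0074,0.05],[0.2,0.3,0],255],[[0.1015,0.0074,0.05],[0.2,0.3,0],255]]'
python3 - <<'E'
from h import *
rel([.5375,-.0901,.210],71.4)
E
```

```text
t: 6.2
position: [0.5376, -0.0912, 0.2504]
orientation: [0.813, 0.582, 0.0, 0.001]
contact_force: [-0.3, 1.0, -2.1]
opening: 0.0168
shift mm [ 1.  -0.5 40.4] rotvec [ 0.1  0.  -0.2]
shift mm [ 1.  -0.5 40.4] rotvec [ 1.000e-01 -2.000e-01  1.798e+02]
t 6.2 q6 -1.62
```

```bash
python3 -m handwheel '[[[0.001,-0.0005,0.005],[0,0,0],255],[[0.001,-0.0005,0.015],[0,0,0],255],[[0.001,-0.0005,0.02],[0,0,0],255],[[0.001,-0.0005,0.025],[0,0,0],255],[[0.001,-0.0005,0.03],[0,0,0],255],[[0.001,-0.0005,0.035],[0,0,0],255],[[0.001,-0.0005,0.039],[0,0,0],255],[[0.001,-0.0005,0.041],[0,0,0],255],[[0.001,-0.0005,0.041],[0,0,0],255],[[0.001,-0.0005,0.041],[0,0,0],255],[[0.001,-0.0005,0.041],[0,0,0],255],[[0.001,-0.0005,0.041],[0,0,0],255]]'
```

```text
t: 7.4
position: [0.5375, -0.0901, 0.2095]
orientation: [0.813, 0.582, 0.0, 0.001]
contact_force: [-1.2, 0.0, -1.8]
opening: 0.0166
```

```bash
python3 -m handwheel '[[[0,0,0.001],[0,0,5],255],[[0,0,0.001],[0,0,10],255],[[0,0,0.001],[0,0,15],255],[[0,0,0.001],[0,0,20],255],[[0,0,0.0015],[0,0,25],255],[[0,0,0.002],[0,0,30],255],[[0,0,0.0028],[0,0,35],255],[[0,0,0.0035],[0,0,40],255],[[0,0,0.004],[0,0,45],255],[[0,0,0.0044],[0,0,50],255],[[0,0,0.0044],[0,0,55],255],[[0,0,0.0044],[0,0,60],255],[[0,0,0.0044],[0,0,60],255],[[0,0,0.0044],[0,0,60],255]]'
python3 - <<'E'
from h import *
s,p,r=st();print(np.degrees(np.arctan2(*r.as_matrix()[[1,0],0])),s['moment'],s['q'][5])
E
```

```text
t: 8.8
position: [0.538, -0.0904, 0.2058]
orientation: [0.995, 0.098, 0.001, 0.001]
contact_force: [-0.9, -0.5, 2.0]
opening: 0.0167
11.253602062694439 [-0.19481785  0.07534015 -0.14225451] -0.5701327669362303
```

```bash
python3 -m handwheel '[[[0,0,0],[0,0,4],255],[[0,0,0],[0,0,8],255],[[0,0,0],[0,0,11],255],[[0,0,0],[0,0,13],255],[[0,0,0],[0,0,15],255],[[0,0,0],[0,0,16],255],[[0,0,0],[0,0,16],255],[[0,0,0],[0,0,16],255]]'
python3 - <<'E'
from h import *
s,p,r=st();print(np.degrees(np.arctan2(*r.as_matrix()[[1,0],0])),s['moment'],s['q'][5])
E
```

```text
t: 9.6
position: [0.538, -0.0902, 0.2059]
orientation: [0.999, -0.04, 0.001, 0.001]
contact_force: [-0.2, 0.7, 0.6]
opening: 0.017
-4.6072551225819565 [-0.01271933  0.10646361  1.60096749] -0.2928321413062555
```

```bash
python3 -m handwheel '[[[0,0,0],[0,0,0],100],[[0,0,0],[0,0,0],100],[[0,0,0],[0,0,0],100],[[0,0,0],[0,0,0],100],[[0,0,-0.03],[0,0,0],100],[[0,0,-0.08],[0,0,0],100],[[0,0,-0.13],[0,0,0],100],[[0,0,-0.13],[0,0,0],100],[[0,0,-0.13],[0,0,0],100],[[0,0,-0.13],[0,0,0],100],[[0,0,-0.13],[0,0,0],100]]'
python3 - <<'E'
from h import *
s,p,r=st();print(p,s['dq'],s['contact_force'])
snap('wrist','w4')
W,im=cloud('w4');z=W[...,2];hsv=cv2.cvtColor(im,cv2.COLOR_BGR2HSV)
y=(hsv[...,0]>18)&(hsv[...,0]<36)&(hsv[...,1]>120)
h=y&(z>.158); print('handle top',np.percentile(z[h],[5,50,95]),cv2.minAreaRect((W[h][:,:2]*1000).astype(np.float32)))
b=(hsv[...,0]>100)&(hsv[...,0]<125)&(hsv[...,1]>120)&(z>.1);print('disc z',np.median(z[b]))
for n,m in(('green',(hsv[...,0]>45)&(hsv[...,0]<80)),('red',(hsv[...,0]<6)|(hsv[...,0]>174))):
    m=m&(hsv[...,1]>120)&(z>.11)&(z<.13)
    if m.sum()>20: print(n,m.sum(),np.median(W[m],0),cv2.minAreaRect((W[m&(z>.117)][:,:2]*1000).astype(np.float32)))
E
```

```text
t: 10.7
position: [0.5369, -0.0897, 0.3337]
orientation: [0.999, -0.04, -0.0, 0.0]
contact_force: [-0.6, -0.4, -0.3]
opening: 0.0519
[ 0.53690827 -0.08965515  0.33372198] [-0.00022119  0.00202575 -0.00432674  0.000728    0.00190044 -0.00067856] [-0.59819245 -0.37526534 -0.30891773]
handle top [0.16399719 0.16651914 0.16770784] ((537.80322265625, -88.87789154052734), (81.13046264648438, 18.058053970336914), 89.3314208984375)
disc z 0.12079088755412835
green 713 [0.54455006 0.05979722 0.12367439] ((544.9550170898438, 59.52351760864258), (13.187060356140137, 36.191532135009766), 86.58723449707031)
red 2069 [0.62889769 0.04251808 0.12393803] ((630.0125732421875, 41.63935852050781), (34.44344711303711, 39.04911804199219), 82.84117126464844)
```

View pics/w4.png

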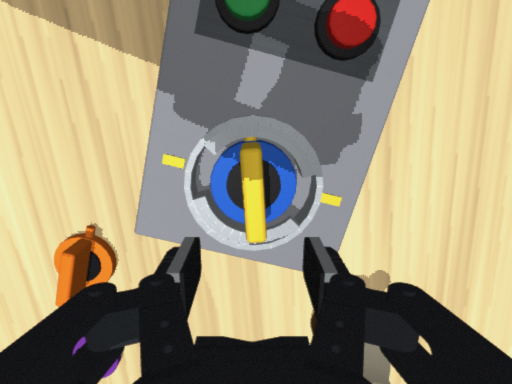

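The cover is locked: handle yaw is 89.3° (72° clockwise), handle top at 166.5 mm and disc top at 120.8 mm, i.e. 3.5 mm down. Now the green key at about (0.545,0.071).

Run:
```python
from h import *
rel([.5455,.0705,.28],-18.7)
```

```text
shift mm [  -4.4 -160.4   53.8] rotvec [ 0.   0.  14.1]
shift mm [  -4.4 -160.4   53.8] rotvec [-0.000e+00  1.000e-01 -1.659e+02]
t 10.75 q6 -0.29
```

```bash
python3 -m handwheel '[[[0,-0.05,0],[0,0,7],255],[[-0.004,-0.1,0],[0,0,14],255],[[-0.004,-0.14,0.02],[0,0,14],255],[[-0.004,-0.16,0.054],[0,0,14],255],[[-0.004,-0.16,0.054],[0,0,14],255],[[-0.004,-0.16,0.054],[0,0,14],255],[[-0.004,-0.16,0.054],[0,0,14],255],[[-0.004,-0.16,0.054],[0,0,14],255],[[-0.004,-0.16,0.054],[0,0,14],255]]'
python3 - <<'E'
from h import *
snap('wrist','w5')
W,im=cloud('w5');z=W[...,2];hsv=cv2.cvtColor(im,cv2.COLOR_BGR2HSV)
for n,m in(('green',(hsv[...,0]>45)&(hsv[...,0]<80)),('red',(hsv[...,0]<6)|(hsv[...,0]>174))):
    m=m&(hsv[...,1]>120)&(z>.11)&(z<.13)
    if m.sum()>20: print(n,m.sum(),np.median(W[m],0),cv2.minEnclosingCircle((W[m&(z>.117)][:,:2]*1000).astype(np.float32)))
rel([.5455,.0705,.195],-18.7)
E
```

```text
t: 11.65
position: [0.5465, 0.0691, 0.2811]
orientation: [0.987, -0.162, 0.001, 0.0]
contact_force: [-0.1, 0.2, -0.2]
opening: 0.0
green 1988 [0.54631736 0.07499494 0.12405367] ((545.5740966796875, 73.40975952148438), 19.880861282348633)
red 2171 [0.62977213 0.04669261 0.12399472] ((630.3792114257812, 44.57058334350586), 19.980594635009766)
shift mm [-1.3 -0.9 85.8] rotvec [ 0.  -0.1  0. ]
shift mm [-1.3 -0.9 85.8] rotvec [ 1.0e-01  0.0e+00 -1.8e+02]
t 11.7 q6 0.25
```

View pics/w5.png

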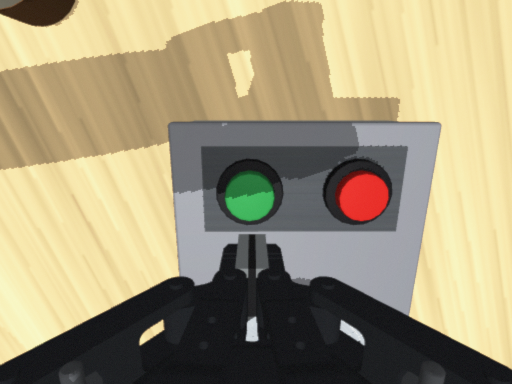

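The wrist view shows the green key at (249,195) and red at (362,195). Green is centred at (0.5456,0.0733), radius 20 mm as expected. Descending to just above it.

```bash
python3 -m handwheel '[[[-0.002,-0.0035,0.03],[0,0,0],255],[[-0.002,-0.0035,0.06],[0,0,0],255],[[-0.002,-0.0035,0.08],[0,0,0],255],[[-0.002,-0.0035,0.08],[0,0,0],255],[[-0.002,-0.0035,0.08],[0,0,0],255],[[-0.002,-0.0035,0.08],[0,0,0],255]]'
python3 - <<'E'
from h import *
rel([.5456,.0733,.185],-18.7)
E
```

```text
t: 12.3
position: [0.5467, 0.073, 0.2027]
orientation: [0.987, -0.162, 0.002, 0.0]
contact_force: [0.8, 0.9, 0.2]
opening: -0.0
shift mm [-1.2  0.  17.7] rotvec [-0.  -0.3 -0. ]
shift mm [-1.2  0.  17.7] rotvec [ -0.4   0.  180. ]
t 12.3 q6 0.25
```

```bash
python3 -m handwheel '[[[-0.001,0,0.004],[0,0,0],255],[[-0.001,0,0.008],[0,0,0],255],[[-0.001,0,0.011],[0,0,0],255],[[-0.001,0,0.013],[0,0,0],255],[[-0.001,0,0.015],[0,0,0],255],[[-0.001,0,0.016],[0,0,0],255],[[-0.001,0,0.016],[0,0,0],255],[[-0.001,0,0.016],[0,0,0],255]]'
```

```text
t: 13.1
position: [0.5466, 0.0733, 0.1886]
orientation: [0.987, -0.162, 0.003, 0.0]
contact_force: [-1.8, 0.4, 11.3]
opening: 0.0001
```

```bash
python3 -m handwheel '[[[0,0,0.001],[0,0,0],255],[[0,0,0.002],[0,0,0],255],[[0,0,0.002],[0,0,0],255],[[0,0,0.002],[0,0,0],255]]'
```

```text
t: 13.5
position: [0.5468, 0.0733, 0.1885]
orientation: [0.987, -0.162, 0.003, 0.0]
contact_force: [-6.8, -0.1, 14.2]
opening: -0.0
```

The tool no longer moves while the force climbs from 11 to 14 N, so the key is at its bottom. Releasing it and checking.

```bash
python3 -m handwheel '[[[0,0,-0.01],[0,0,0],255],[[0,0,-0.03],[0,0,0],255],[[0,0,-0.07],[0,0,0],255],[[0,0,-0.12],[0,0,0],255],[[0,-0.03,-0.16],[0,0,0],255],[[0,-0.08,-0.17],[0,0,0],255],[[0,-0.13,-0.17],[0,0,0],255],[[0,-0.13,-0.17],[0,0,0],255],[[0,-0.13,-0.17],[0,0,0],255],[[0,-0.13,-0.17],[0,0,0],255]]'
python3 - <<'E'
from h import *
snap('wrist','w6');snap('top','top6')
for t,c in(('w6',None),('top6',None)):
    W,im=cloud(t);z=W[...,2];hsv=cv2.cvtColor(im,cv2.COLOR_BGR2HSV)
    near=np.hypot(W[...,0]-.56,W[...,1]+.02)<.2
    for n,m in(('green',(hsv[...,0]>45)&(hsv[...,0]<80)),('red',(hsv[...,0]<6)|(hsv[...,0]>174))):
        m=m&(hsv[...,1]>120)&near&(z>.1);print(t,n,m.sum(),np.median(W[m],0) if m.any() else '')
    h=(hsv[...,0]>18)&(hsv[...,0]<36)&(hsv[...,1]>120)&near&(z>.155)&(z<.18)
    if h.any():print(t,'handle',h.sum(),np.median(z[h]),cv2.minAreaRect((W[h][:,:2]*1000).astype(np.float32)))
a=cv2.imread('pics/top6.png');cv2.imwrite('pics/top6b.png',cv2.resize(a,(800,600)))
E
```

```text
t: 14.5
position: [0.5871, 0.196, 0.3576]
orientation: [0.987, -0.162, 0.002, 0.001]
contact_force: [-0.3, 0.7, -0.0]
opening: -0.0
w6 green 2 [0.61672284 0.0678161  0.10813891]
w6 red 224 [0.63806421 0.06137307 0.11887148]
top6 green 95 [0.54728605 0.07303022 0.12439655]
top6 red 159 [0.6311941  0.04181592 0.12415803]
top6 handle 205 0.1666582875766061 ((537.5957641601562, -90.93423461914062), (79.34773254394531, 16.983076095581055), 89.01734924316406)
```

View pics/top6b.png

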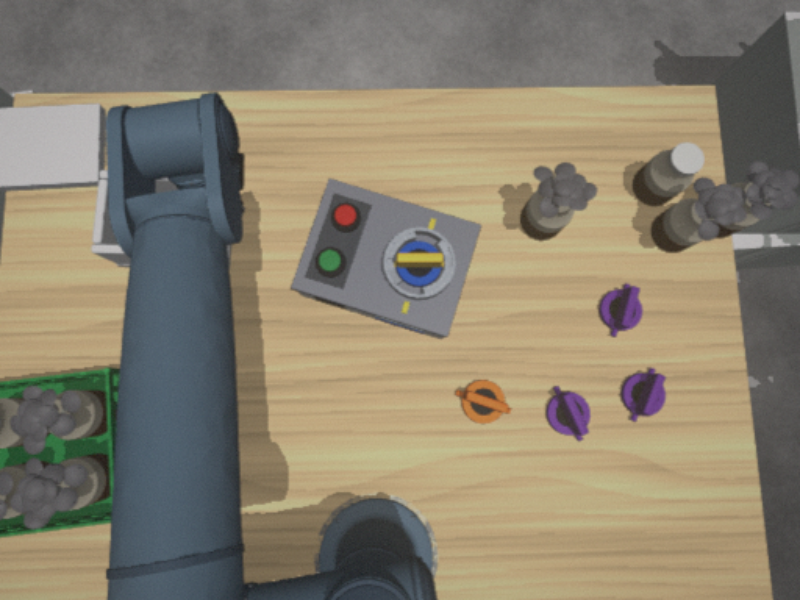

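The top view shows the cover locked with its handle at (419,258), both keys up at 124 mm, and the bystanders in view unmoved; the arm is clear of everything.

```bash
python3 -c "
from plant import bot
print(bot.read_state()['contact_force']);print(bot.close_job())"
```

```text
[-0.43335202  0.25357316 -0.34846079]
the job is handed in; nothing more can be done
None
```

I closed and locked the water tank cover, then pressed the green key to the bottom once and let it come back up. I handed the job in at about 14.6 s, with the arm clear of everything.

**Cover:** I turned it about 72° clockwise, up to the stop (1.6 N m felt there). After I let go, and again after the key press, the handle top read 166.5 mm. That is the 3.5 mm drop expected when locked.

**Green key:** it stopped moving about 8 mm down while the force rose from 11 to 14 N. Afterwards both keys were back at their starting height. I never touched the red key.

**Bystanders:** the mushroom bottle looked unmoved in the last picture. The arm covered the capped bottle and most of the foam box in that view, so I could not check them there. The arm never came down near them and I saw no unexpected force.

**Disagreement:** the cameras put the key tops at about 124 mm, not the stated 120 mm. I therefore judged the key's full travel by force and by the tool stopping, not by height.

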